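# Load the vacuum manifold with filter cassettes

### The job

Get the vacuum manifold ready for its next run: first unscrew the red vent cap on the trap all the way to its stop so that nothing is under suction, and only then lay every coloured filter cassette that is on the bench flat and squarely on the manifold bay of its own colour, centred within the coloured rectangle and with its long side along the bay's long side. When all are in place, screw the vent cap fully shut again; at any point in the job, turn the gauge's red peak pointer back to its zero stop. Leave the other bench things where they are.

Things in the scene. Friction and masses are not known exactly. Their poses are not given: they have to be found in the camera images.
- cas_yellow_mid (a point): centre (half-way up) of the yellow filter cassette, a loose flat rectangular plastic plate 44 x 30 mm and 6 mm thick, 20 g nominally, with a white label strip at one end; x along its 44 mm side, y along its 30 mm side, z up. Three to five of the cassettes are present in each run (None when absent). They start lying flat on the bench, at any yaw.
- cas_blue_mid (a point): centre (half-way up) of the blue filter cassette, a loose flat rectangular plastic plate 44 x 30 mm and 6 mm thick, 20 g nominally, with a white label strip at one end; x along its 44 mm side, y along its 30 mm side, z up. Three to five of the cassettes are present in each run (None when absent). They start lying flat on the bench, at any yaw.
- cas_red_mid (a point): centre (half-way up) of the red filter cassette, a loose flat rectangular plastic plate 44 x 30 mm and 6 mm thick, 20 g nominally, with a white label strip at one end; x along its 44 mm side, y along its 30 mm side, z up. Three to five of the cassettes are present in each run (None when absent). They start lying flat on the bench, at any yaw.
- cas_green_mid (a point): centre (half-way up) of the green filter cassette, a loose flat rectangular plastic plate 44 x 30 mm and 6 mm thick, 20 g nominally, with a white label strip at one end; x along its 44 mm side, y along its 30 mm side, z up. Three to five of the cassettes are present in each run (None when absent). They start lying flat on the bench, at any yaw.
- cas_purple_mid (a point): centre (half-way up) of the purple filter cassette, a loose flat rectangular plastic plate 44 x 30 mm and 6 mm thick, 20 g nominally, with a white label strip at one end; x along its 44 mm side, y along its 30 mm side, z up. Three to five of the cassettes are present in each run (None when absent). They start lying flat on the bench, at any yaw.
- bay_yellow_mid (a point): centre of the yellow bay on the vacuum manifold, at the height of the manifold's flat top: a yellow rectangle 60 x 46 mm with a dark 36 x 22 mm gasket, flush with the top (no rim or recess); x along its 60 mm side, y along its 46 mm side, z up. A cassette lying on it has its centre 3 mm above this point. Which bay is where varies.
- bay_blue_mid (a point): centre of the blue bay on the vacuum manifold, at the height of the manifold's flat top: a blue rectangle 60 x 46 mm with a dark 36 x 22 mm gasket, flush with the top (no rim or recess); x along its 60 mm side, y along its 46 mm side, z up. A cassette lying on it has its centre 3 mm above this point. Which bay is where varies.
- bay_red_mid (a point): centre of the red bay on the vacuum manifold, at the height of the manifold's flat top: a red rectangle 60 x 46 mm with a dark 36 x 22 mm gasket, flush with the top (no rim or recess); x along its 60 mm side, y along its 46 mm side, z up. A cassette lying on it has its centre 3 mm above this point. Which bay is where varies.
- bay_green_mid (a point): centre of the green bay on the vacuum manifold, at the height of the manifold's flat top: a green rectangle 60 x 46 mm with a dark 36 x 22 mm gasket, flush with the top (no rim or recess); x along its 60 mm side, y along its 46 mm side, z up. A cassette lying on it has its centre 3 mm above this point. Which bay is where varies.
- bay_purple_mid (a point): centre of the purple bay on the vacuum manifold, at the height of the manifold's flat top: a purple rectangle 60 x 46 mm with a dark 36 x 22 mm gasket, flush with the top (no rim or recess); x along its 60 mm side, y along its 46 mm side, z up. A cassette lying on it has its centre 3 mm above this point. Which bay is where varies.
- manifold: the fixed vacuum manifold, a flat metal slab 200 mm (x) x 290 mm (y), 20 mm high, origin at the centre of its underside. Its top has six bays in 2 rows 75 mm apart (x) and 3 columns 85 mm apart (y): five coloured and one blank pale grey, which is not used.
- vent_cap_mid (a point): on the axis of the vent cap, 14 mm above the cap's lower edge: a round ribbed red screw cap 42 mm in diameter and 26 mm high (12 mm of it above this point), with a vertical axis, on top of the fixed squat vacuum trap, a green glass jar 82 mm across; the cap's top is 104 mm above the bench. It can be gripped across its diameter at any yaw.
- vent_cap (a joint): angle of the vent cap, rad: 0 = screwed shut (stop), grows as it is unscrewed, anticlockwise seen from above, to 2.2 = fully open (stop). The cap is captive: it turns in place, does not rise or come off, and stays where it is left (friction about 0.06 N m).
- peak_knob_mid (a point): on the axis of the gauge's peak-pointer knob, at mid-height of its bar grip: a black bar 34 mm long (along this point's x), 12 mm thick (along its y) and 26 mm high (13 mm above and below this point), standing on a 34 mm disc at the centre of a white round dial, on a fixed black puck 110 mm across and 36 mm high; the bar's top is 68 mm above the bench. z up; the red pointer points to the point's -x.
- peak_knob (a joint): angle of the peak pointer and its knob, rad: 0 = zero stop (pointer at the green mark); grows clockwise seen from above, up to 4.0. Turned anticlockwise it comes back to the zero stop; it stays where it is left (friction about 0.04 N m).
- vial: bystander, loose, to be left alone: the small blue-capped vial (30 mm across, 45 mm high); origin at its underside
- reagent: bystander, loose, to be left alone: the turquoise reagent bottle with a red cap (66 mm across, 160 mm high); origin at its underside
- tipbox: bystander, loose, to be left alone: the blue box of yellow pipette tips (85 x 120 mm, 53 mm high); origin at its underside
- pipette: bystander, loose, to be left alone: the white pipette lying on the bench (about 290 mm long, 25 mm high, lying roughly along y); origin at its underside
- beaker: bystander, loose, to be left alone: the clear beaker (70 mm across, 85 mm high); origin at its underside
- marker: bystander, loose, to be left alone: the blue marker pen (12 mm thick, about 130 mm long); origin on its axis
Mind the look-alikes: they are no part of the job. Of the things that look like the part that bears cas_yellow_mid, the smallest one is meant.

How it is judged:
On the way, in this order (a step that is already met when the one before it is completed fails the run):
1. the vent cap is unscrewed to its stop (beyond 1.9 rad) (value of joint vent_cap above 1.9 rad), for 0.2 s.
2. with the vent still open, every cassette present lies flat on the bay of its own colour (horizontal distance between cas_yellow_mid and bay_yellow_mid below 0.01 m and angle between the x axis of cas_yellow_mid and the x axis of bay_yellow_mid, either way round below 0.25 rad and angle between each of cas_yellow_mid, cas_blue_mid, cas_red_mid, cas_green_mid, cas_purple_mid's own z axis and vertical below 0.12 rad and z of cas_yellow_mid in the frame of bay_yellow_mid below 0.007 m and horizontal distance between cas_blue_mid and bay_blue_mid below 0.01 m and angle between the x axis of cas_blue_mid and the x axis of bay_blue_mid, either way round below 0.25 rad and z of cas_blue_mid in the frame of bay_blue_mid below 0.007 m and horizontal distance between cas_red_mid and bay_red_mid below 0.01 m and angle between the x axis of cas_red_mid and the x axis of bay_red_mid, either way round below 0.25 rad and z of cas_red_mid in the frame of bay_red_mid below 0.007 m and horizontal distance between cas_green_mid and bay_green_mid below 0.01 m and angle between the x axis of cas_green_mid and the x axis of bay_green_mid, either way round below 0.25 rad and z of cas_green_mid in the frame of bay_green_mid below 0.007 m and horizontal distance between cas_purple_mid and bay_purple_mid below 0.01 m and angle between the x axis of cas_purple_mid and the x axis of bay_purple_mid, either way round below 0.25 rad and z of cas_purple_mid in the frame of bay_purple_mid below 0.007 m and value of joint vent_cap above 1.9 rad), for 0.4 s.
3. the vent cap is screwed shut again (below 0.15 rad) (value of joint vent_cap below 0.15 rad), for 0.2 s.
At the end, for the whole second after the job is handed in: Every cassette present lies flat (tilt below 0.12 rad) directly on the bay of its own colour, its centre within 10 mm of the bay's centre and its long side within 0.25 rad of the bay's; the vent cap is screwed shut (below 0.15 rad) and the peak pointer is at its zero stop (below 0.12 rad) (horizontal distance between cas_yellow_mid and bay_yellow_mid below 0.01 m and angle between the x axis of cas_yellow_mid and the x axis of bay_yellow_mid, either way round below 0.25 rad and angle between each of cas_yellow_mid, cas_blue_mid, cas_red_mid, cas_green_mid, cas_purple_mid's own z axis and vertical below 0.12 rad and z of cas_yellow_mid in the frame of bay_yellow_mid below 0.007 m and horizontal distance between cas_blue_mid and bay_blue_mid below 0.01 m and angle between the x axis of cas_blue_mid and the x axis of bay_blue_mid, either way round below 0.25 rad and z of cas_blue_mid in the frame of bay_blue_mid below 0.007 m and horizontal distance between cas_red_mid and bay_red_mid below 0.01 m and angle between the x axis of cas_red_mid and the x axis of bay_red_mid, either way round below 0.25 rad and z of cas_red_mid in the frame of bay_red_mid below 0.007 m and horizontal distance between cas_green_mid and bay_green_mid below 0.01 m and angle between the x axis of cas_green_mid and the x axis of bay_green_mid, either way round below 0.25 rad and z of cas_green_mid in the frame of bay_green_mid below 0.007 m and horizontal distance between cas_purple_mid and bay_purple_mid below 0.01 m and angle between the x axis of cas_purple_mid and the x axis of bay_purple_mid, either way round below 0.25 rad and z of cas_purple_mid in the frame of bay_purple_mid below 0.007 m and value of joint vent_cap below 0.15 rad and value of joint peak_knob below 0.12 rad); the robot touches nothing.
It fails at once if a loose bystander (vial, reagent bottle, tip box, pipette, beaker or marker) is pushed more than 40 mm from its place (distance of any of vial, reagent, tipbox, pipette, beaker, marker from where it was at the start of the episode above 0.04 m).
Of cas_yellow, cas_blue, cas_red, cas_green, cas_purple only 3 to 5 are there at a start; the rules pass over those that are not, and their reading is None.
At some moment in a run one of cas_yellow, cas_blue, cas_red, cas_green, cas_purple may be knocked a few centimetres aside while the robot is not near it.
Once in a run the grip may slacken for a moment while it holds something.
It also fails if it takes over 210 s, if anything falls off the work surface, if the arm or the gripper's body presses on something with over 40 N, if the wrist force passes 120 N, or if a joint passes its speed limit or range.

### The arm

A 6-joint arm with a two-finger parallel gripper is mounted at the origin on the work surface. World frame = base frame: x ahead of the robot, y to its left, z up, the work surface at z = 0. Lengths are in m, angles in rad, forces in N, time in s.
With the tool pointing down it reaches from about 0.325 to 0.85 m from the base axis. Payload 15.5 kg.
Tool frame: the origin (TCP) lies at the very end of the fingers, on their centre line; the grasp point (between the pads) lies 19 mm behind it (bot.grasp_offset is the distance from the TCP to the grasp point, in m); z points along the fingers, y is the line along which they close (so a half turn about z gives the same grasp; the last joint's range is limited). The gripper opens to 91 mm and grips with 3 to 60 N. Pads are 32 mm wide; open, the fingers measure 118 mm over their backs; the gripper's body (76 mm by 178 mm) begins 60 mm behind the grasp point.
Start: joints at [1.181, 0.494, 1.345, -0, 1.302, -0.096], TCP at [0.182, 0.598, 0.214] pointing down, gripper open.
Joint ranges: [-2.91, 2.91], [-0.82, 2.16], [0.22, 2.67], [-1.22, 4.37], [0.12, 2.79], [-3.08, 3.08]. Speed limits (rad/s): [1.89, 1.89, 2.57, 3.01, 3.01, 3.01].

### API

Orientations are given as a unit quaternion [w, x, y, z].
In Python, from cell import get_state, snapshot, job, nets, bot gives the robot as it stands.
- The arm moves only by the tool arm_command, never from a script. Its argument "rows" is a list that holds one entry, the list of rows, each a list of 7 numbers: the shift along the tool's x, y, z in m, then the turn, a rotation vector about the tool's x, y, z in rad, then the closure, from 0 (fully open) to 1 (shut). In form: [[[dx, dy, dz, wx, wy, wz, hand], ...]]. A call has 1 to 20 rows; each row is the pose to reach, as a shift and turn from the pose commanded when the call began, along the tool's axes at that moment; what a row does not reach only later rows make up. A row lasts 1/8 s, in which the tool goes at most 62.5 mm and 10.7 degrees, less where a joint would pass 70% of its speed; a pose out of reach is approached as far as the arm can. A call with a gripper value outside its range is refused whole. The fingers move at their own pace and stop on an object; "grip_force" is the grip in N (left out, the last holds). Time passes only in rows, so rows that repeat a pose let the fingers close. It gives the time, the measured TCP pose, the force, the opening and the grip force at its end, in the units of the state.
- get_state(): the state, without advancing time (a new reading comes with each control period).
- snapshot(name): name is "side" or "top" or "wrist"; returns a dict with "image" (384x512x3 uint8, red, green, blue), "depth" (384x512 float32, m along the optical axis (not along the pixel's ray), 0 where there is no reading), "fx", "fy", "cx", "cy" (pixels), "camera_from_world" (4x4, takes a point from world to camera coordinates). Camera axes: x right, y up, looking along -z (the intrinsics and any distortion apply to the point x, -y, -z); pixel columns grow to the right and rows downward; lengths in m; the calibration is good to about 2 mm. A picture is of the moment at which its call begins.
- job.finish_job(): hands the job in; it is judged then, once.
Trained networks look in the newest picture that a camera, given by its name, has taken for a name from the list of things; names that differ only in an ending like _2 or _b are one class to them, and where a whole thing is asked for, a point or a joint stands for the part that bears it (a point fixed in the world has none). Each returns a list of dicts, best first, with "p" (0 to 1); they miss things now and then, are a little off and sometimes report something else, mostly with a low value. They report only what shows in the picture. A call takes as long as a camera call. They do not tell look-alikes from the thing itself.
- nets.search_frame(query, camera): "box" ([left, top, right, bottom] in pixels, round what is visible of it).
- nets.outline_of(query, camera): "pixels" (384x512 bool, what is visible of it) and "box" ([left, top, right, bottom] in pixels, round what is visible of it).
The state is a dict: "clock": time; "joint_positions": joint angles; "qvel": joint speeds; "joint_efforts": joint torques, N m; "eef_pos": TCP position; "tool_rot": TCP orientation; "force": force on the tool from outside, world axes, zero at the start; "ft_torque": the same for the moment, N m; "opening": finger opening in m; "finger_force": force on a finger pad.
Only numpy, scipy, OpenCV 4.12 (cv2) and the standard library are available. Lean on these libraries where they do the work, as an engineer would, in place of code of your own. Each camera call takes 0.05 s, during which the arm holds its last target. There are 200 camera calls.

## Working session

There is one attempt and no reset: what is moved stays moved. The work goes in short steps, Python scripts to look and compute and a tool call to move; the robot and the scene stay as the last step left them, time stands still between calls to the robot, and variables do not carry over. Pictures are saved under pics/ and viewed, at most 14 in all, crops included, and the job is handed in when it is done.

Besides the shell and the picture viewer there is one more tool, called after "Emit:" as name(argument=value, ...), one argument or row to a line, values as JSON. arm_command: Moves the arm, as the interface text tells. Its arguments: {"type":"object","properties":{"rows":{"type":"array","items":{"type":"array","items":{"type":"array","items":{"type":"number"}}}},"grip_force":{"type":"number"}},"required":["rows"]}

```bash
mkdir -p pics; ls; cat > h.py <<'E'
import numpy as np, cv2
from cell import get_state, snapshot, job, nets, bot
def snap(n, f=None):
    s=snapshot(n)
    if f: cv2.imwrite('pics/'+f,s['image'][:,:,::-1])
    return s
def world(s):
    d=s['depth']; v,u=np.mgrid[0:384,0:512]
    x=(u-s['cx'])/s['fx']*d; y=-(v-s['cy'])/s['fy']*d
    P=np.stack([x,y,-d,np.ones_like(d)],-1)
    return (P@np.linalg.inv(s['camera_from_world']).T)[...,:3]
E
python3 - <<'E'
from h import *
a=snap('top','top.png');b=snap('side','side.png')
im=np.hstack([a['image']])[:,:,::-1]
cv2.imwrite('pics/t2.png',cv2.resize(im,(800,600),interpolation=cv2.INTER_CUBIC))
print({k:a[k] for k in('fx','cx','cy','camera_from_world')})
np.savez('top.npz',**a)
print(get_state())
E
```

```text
pics
{'fx': 354.10994739837855, 'cx': 259.9800898007951, 'cy': 190.71307207785134, 'camera_from_world': array([[-0.01126513, -0.99932951,  0.03483719, -0.08900573],
       [ 0.9933336 , -0.0071868 ,  0.11505093, -0.56128109],
       [-0.11472343,  0.03590102,  0.99274853, -0.90411036],
       [ 0.        ,  0.        ,  0.        ,  1.        ]])}
{'clock': 0.1, 'joint_positions': array([ 1.18049555e+00,  4.94127879e-01,  1.34604603e+00,  1.22567595e-05,
        1.30250656e+00, -9.54876930e-02]), 'qvel': array([-1.60353959e-03,  7.16084673e-05, -1.36307045e-03,  9.54942521e-04,
       -5.07273964e-04,  4.93229808e-04]), 'joint_efforts': array([ 1.35407212e-03, -8.80243492e+01, -3.82546091e+01,  7.11669330e-02,
        4.82504501e-02, -5.00511794e-05]), 'eef_pos': array([0.18145917, 0.59773092, 0.21340148]), 'tool_rot': array([-1.36551568e-04,  1.46874885e-01,  9.89154928e-01, -5.26520469e-04]), 'force': array([-0.68863955, -0.18849113,  0.41981733]), 'ft_torque': array([ 0.05133892, -0.02067613, -0.01659274]), 'finger_force': 0.0, 'opening': 0.09136767534465784}
```

View pics/t2.png

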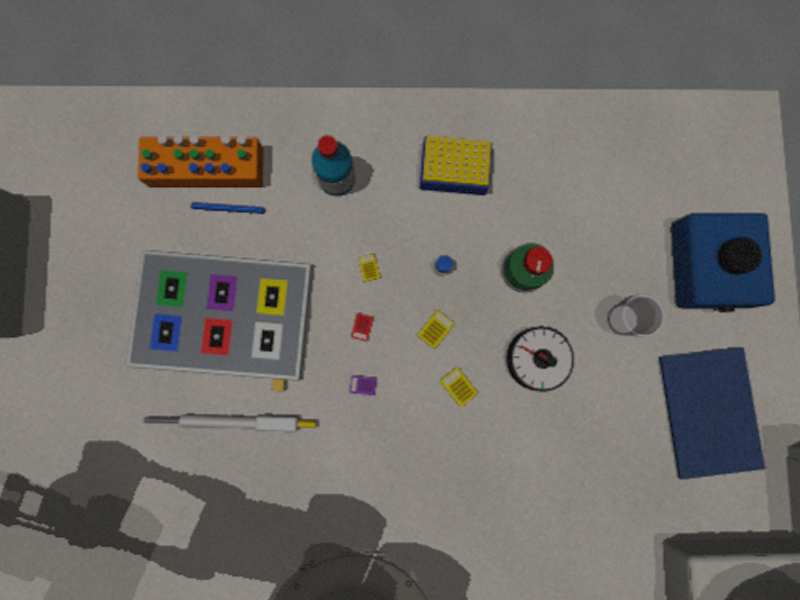

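View pics/side.png

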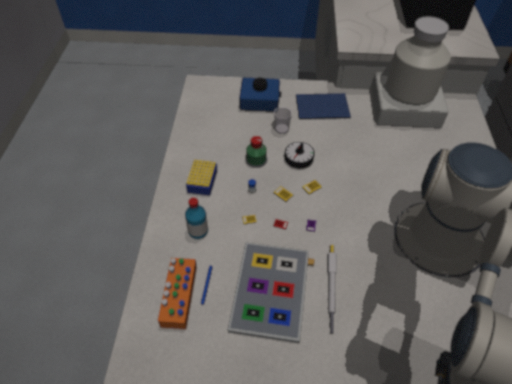

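Top view (800x600 pixels): the manifold is at (222,315), the vent cap at (539,260) and the gauge at (541,358). The loose cassettes are red (362,326) and purple (363,385), plus three yellow candidates at (370,268), (436,328) and (459,386). The one at (370,268) looks smallest. I'll measure all three and confirm in a crop.

```bash
cat >> h.py <<'E'
def segs(s,W,hsvlo,hsvhi,zlo,zhi,box,minn=12):
    hsv=cv2.cvtColor(s['image'],cv2.COLOR_RGB2HSV)
    m=cv2.inRange(hsv,hsvlo,hsvhi)>0
    m&=(W[...,0]>box[0])&(W[...,0]<box[1])&(W[...,1]>box[2])&(W[...,1]<box[3])&(W[...,2]>zlo)&(W[...,2]<zhi)
    n,l=cv2.connectedComponents(cv2.morphologyEx(m.astype(np.uint8),cv2.MORPH_CLOSE,np.ones((3,3))))
    return [l==i for i in range(1,n) if (l==i).sum()>=minn]
def rect(P):
    (c,sz,a)=cv2.minAreaRect((P[:,:2]*1000).astype(np.float32))
    if sz[0]<sz[1]: sz=sz[::-1]; a+=90
    a=(a+90)%180-90
    return np.round(c,1),np.round(sz,1),round(a,1)
E
python3 - <<'E'
from h import *
s=dict(np.load('top.npz'));W=world(s)
# everything saturated
for nm,lo,hi in [('yel',(22,120,60),(35,255,255)),('red',(0,120,60),(8,255,255)),('red2',(170,120,60),(180,255,255)),('pur',(135,80,40),(165,255,255)),('blue',(100,140,50),(125,255,255)),('grn',(50,100,40),(85,255,255))]:
    for m in segs(s,W,lo,hi,-.02,.14,(.2,.75,-.5,.6)):
        P=W[m];v,u=np.nonzero(m);print(nm,m.sum(),'px',u.mean().round(),v.mean().round(),*rect(P),'z',np.median(P[:,2]).round(4),P[:,2].max().round(3))
im=s['image'][:,:,::-1][150:270,210:320]
cv2.imwrite('pics/c1.png',cv2.resize(im,(550,600),interpolation=cv2.INTER_CUBIC))
for q in ['vent_cap','peak_knob','manifold']:
    for r in nets.outline_of(q,'top')[:1]:
        m=r['pixels'];P=W[m];print(q,r['p'],r['box'],P.mean(0),np.percentile(P[:,2],[5,50,95]),rect(P))
E
```

```text
yel 149 px 236.0 172.0 [547.7 -48.6] [189.5  29.2] 14.9 z 0.0071 0.965
yel 303 px 174.0 189.0 [531.   44.5] [253.   67.3] 68.2 z 0.0213 0.965
yel 276 px 278.0 211.0 [ 509.9 -145.6] [58.9 39.3] -38.8 z 0.0088 0.013
yel 286 px 294.0 248.0 [ 434.6 -142.3] [159.   52.5] 59.2 z 0.0088 0.965
yel 41 px 178.0 246.0 [417.7 123. ] [15.7 15.7] -0.4 z 0.0171 0.021
yel 57 px 196.0 271.0 [352.3  76.1] [29.1 11. ] 89.7 z 0.0165 0.022
red 226 px 344.0 166.0 [ 550.4 -192. ] [324.8  41.3] -60.7 z 0.1046 0.965
red 153 px 232.0 208.0 [515.  -17.6] [43.2 29.6] -12.3 z 0.0065 0.011
red 274 px 138.0 215.0 [482.   93.7] [313.5  58.2] 82.3 z 0.0212 0.965
red2 38 px 231.0 206.0 [519.9 -18.9] [21.7 21.7] 89.7 z 0.0065 0.01
red2 74 px 144.0 209.0 [514.8 212.3] [40.5 24.8] 23.4 z 0.0215 0.026
red2 18 px 132.0 212.0 [508.9 242.8] [16.1 10.1] -25.4 z 0.0216 0.024
red2 26 px 141.0 223.0 [475.7 221.6] [31.9 12.4] -72.1 z 0.0212 0.024
pur 305 px 142.0 187.0 [574.9 220.1] [60.3 45.9] -5.4 z 0.0213 0.027
pur 146 px 233.0 246.0 [430.2 -25.7] [69.2 46. ] -23.5 z 0.0068 0.965
blue 154 px 145.0 133.0 [619.2  86.9] [438.5  72.9] 51.0 z 0.0115 0.965
blue 81 px 284.0 169.0 [ 617.7 -156.6] [24.7 24. ] -1.1 z 0.0459 0.05
blue 289 px 106.0 212.0 [507.7 311.4] [58.4 45.1] -4.7 z 0.0211 0.026
grn 387 px 334.0 173.0 [ 528.3 -203.7] [316.   70.7] -49.6 z 0.0605 0.965
grn 299 px 109.0 184.0 [536.6 130.6] [412.5  63.7] 75.1 z 0.0211 0.965
vent_cap 0.54 [336.7, 157.8, 353.5, 174.2] [ 0.61197645 -0.29994409  0.10652447] [0.09271398 0.10441856 0.10722541] (array([ 538.7, -190. ]), array([310.8,  42.4]), -56.3)
peak_knob 0.74 [340.7, 220.5, 355.8, 233.6] [ 0.45777521 -0.31640949  0.05650374] [0.04135581 0.05803002 0.07086451] (array([ 459.3, -317.5]), array([33. , 28.9]), 57.0)
manifold 0.8 [82.9, 160.8, 197.6, 250.7] [0.53550576 0.2211238  0.02278224] [0.01708247 0.02059468 0.0234483 ] (array([524.3, 157.3]), array([448.4, 222. ]), 83.9)
```

View pics/c1.png

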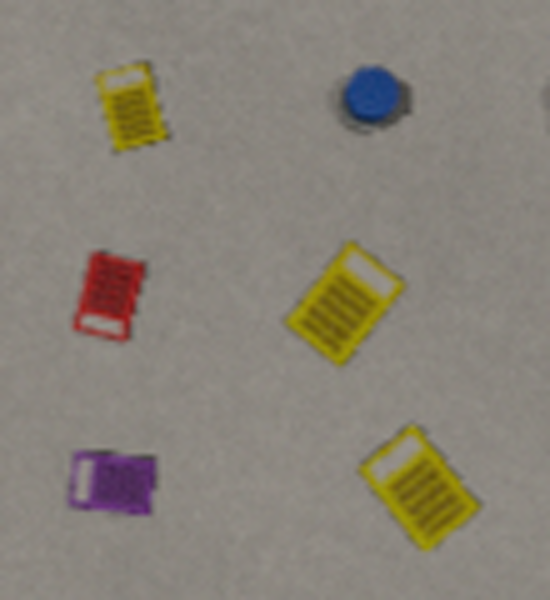

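Confirmed: the crop shows the small yellow cassette at (130,105), the same size as the red (108,296) and purple (112,482). The two yellow plates at (345,303) and (420,487) are clearly larger look-alikes. No blue or green cassette is on the bench. Next are precise measurements.

```bash
cat >> h.py <<'E'
def plane(s,u,v,z):
    Mi=np.linalg.inv(s['camera_from_world']);u=np.asarray(u,float);v=np.asarray(v,float)
    d=np.stack([(u-s['cx'])/s['fx'],-(v-s['cy'])/s['fy'],-np.ones_like(u)],-1)@Mi[:3,:3].T
    o=Mi[:3,3]; return o+d*((z-o[2])/d[...,2])[...,None]
COL=dict(yel=(22,120,60,35),red=(170,120,60,8),pur=(135,80,40,165),blue=(100,140,50,125),grn=(50,100,40,85))
def cmask(s,c,x0,y0,x1,y1):
    h=cv2.cvtColor(s['image'],cv2.COLOR_RGB2HSV);a=COL[c];H=h[...,0]
    hm=(H>=a[0])&(H<=a[3]) if a[0]<a[3] else (H>=a[0])|(H<=a[3])
    m=hm&(h[...,1]>=a[1])&(h[...,2]>=a[2]); k=np.zeros_like(m);k[y0:y1,x0:x1]=1
    return m&k
def fit(s,m,z):
    """rectangle of the mask: pixel-outline -> plane z (mm)"""
    b=cv2.resize(m.astype(np.uint8)*255,None,fx=8,fy=8,interpolation=cv2.INTER_LINEAR)>127
    v,u=np.nonzero(b); return rect(plane(s,(u+.5)/8-.5,(v+.5)/8-.5,z))
def goto(p,yaw,near=None):
    """shift+turn (tool axes) to TCP p with closing axis at world yaw (deg, mod 180)"""
    st=get_state();w,x,y,z=st['tool_rot']
    from scipy.spatial.transform import Rotation as R
    r=R.from_quat([x,y,z,w]).as_matrix();d=r.T@(np.array(p)-st['eef_pos'])
    cur=np.degrees(np.arctan2(r[1,1],r[0,1]));q1=np.degrees(np.arctan2(p[1],p[0]));
    out=[]
    for k in range(-3,4):
        q6=q1-(yaw+180*k)
        if abs(q6)<172: out.append((round(q6),yaw+180*k,))
    q6c=np.degrees(st['joint_positions'][5]);q1c=np.degrees(st['joint_positions'][0])
    print('d',np.round(d,4),'tilt',np.round(r[2],3),'cur yaw',round(cur,1),'opts (q6,wz):',[(q6,round(np.radians((q6-q6c)-(q1-q1c)),3)) for q6,_ in out])
E
python3 - <<'E'
from h import *
s=dict(np.load('top.npz'));
for n,c,b in [('yellow','yel',(222,155,252,190)),('red','red',(218,195,246,222)),('purple','pur',(218,234,248,258)),('big','yel',(262,195,300,228))]:
    print(n,*fit(s,cmask(s,c,*b),.006))
B={}
for n,c,b,g in [('yellow','yel',(158,172,192,206),(1,-1)),('red','red',(122,196,156,232),(-1,0)),('purple','pur',(126,170,160,204),(1,0)),('blue','blue',(90,195,122,230),(-1,1)),('green','grn',(92,166,125,202),(1,1))]:
    r=fit(s,cmask(s,c,*b),.020);B[n]=(r[0],g);print('bay',n,*r)
c=np.array([v[0] for v in B.values()]);g=np.array([np.array(v[1])*(37.5,85) + (0,0) for v in B.values()])
# rigid fit
gc=g.mean(0);cc=c.mean(0);H=(g-gc).T@(c-cc);th=np.arctan2(H[0,1]-H[1,0],H[0,0]+H[1,1])
R=np.array([[np.cos(th),-np.sin(th)],[np.sin(th),np.cos(th)]])
print('manifold yaw',np.degrees(th))
for n,gi in zip(B,g): print(n,np.round(cc+R@(gi-gc),1))
# cap
m=cmask(s,'red',325,150,365,185);v,u=np.nonzero(m)
p=plane(s,u,v,.104);print('cap',cv2.minEnclosingCircle((p[:,:2]*1000).astype(np.float32)),p.mean(0))
W=world(s);ok=s['depth']>0
k=ok&(W[...,2]>.058)&(W[...,2]<.08)&(np.hypot(W[...,0]-.46,W[...,1]+.317)<.035)
v,u=np.nonzero(k);print('knob',k.sum(),rect(plane(s,u,v,.068)),W[k].mean(0))
im=s['image'][:,:,::-1][140:260,315:375+50]
cv2.imwrite('pics/c2.png',cv2.resize(im,(550,600),interpolation=cv2.INTER_CUBIC))
E
```

```text
yellow [618.5 -29.8] [45.7 31.5] 14.9
red [515.  -17.7] [45.4 32.1] -12.5
purple [415.  -19.3] [44.1 31.2] 83.0
big [ 509.9 -145.3] [60.1 41.1] -39.4
bay yellow [567.4 135.7] [62.6 47.9] -4.9
bay red [500.2 227.1] [62.  47.6] -5.3
bay purple [575.  220.6] [62.5 48.1] -4.9
bay blue [507.8 311.9] [61.  46.2] -5.0
bay green [582.8 305. ] [61.9 47.6] -4.3
manifold yaw -5.149609781766595
yellow [567.4 135.8]
red [500.3 227.2]
purple [575.  220.4]
blue [507.9 311.8]
green [582.6 305.1]
cap ((612.3314208984375, -302.2715148925781), 22.132844924926758) [ 0.61316328 -0.30263786  0.104     ]
knob 73 (array([ 456.9, -318.2]), array([36. , 13.2]), 58.3) [ 0.4571037  -0.31848203  0.06782478]
```

View pics/c2.png

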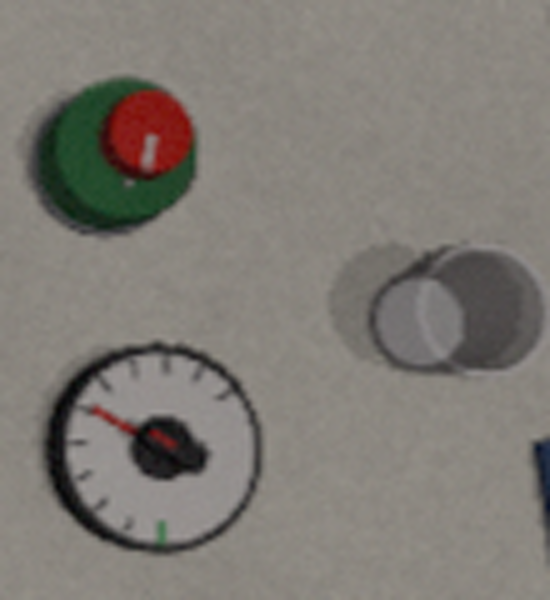

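The vent cap is at crop (148,132). The gauge knob is at (163,448), with the red pointer up-left at (92,408) and the green zero mark at (162,533). The beaker stays clear at (450,310). I'll open the cap first.

```bash
python3 - <<'E'
from h import *
goto((.6125,-.3022,.18),-26.3-75)
E
```

```text
d [-0.6739 -0.736   0.034 ] tilt [ 0.    -0.001 -1.   ] cur yaw 73.1 opts (q6,wz): [(75, np.float64(3.043)), (-105, np.float64(-0.098))]
```

Emit:
arm_command(
  rows=[
    [[-0.34,-0.37,0.0,0,0,1.5,0],[-0.34,-0.37,0.0,0,0,1.5,0],[-0.34,-0.37,0.0,0,0,1.5,0],[-0.34,-0.37,0.0,0,0,1.5,0],[-0.34,-0.37,0.0,0,0,1.5,0],[-0.34,-0.37,0.0,0,0,1.5,0],[-0.34,-0.37,0.0,0,0,1.5,0],[-0.34,-0.37,0.0,0,0,1.5,0],[-0.674,-0.736,0.034,0,0,2.95,0],[-0.674,-0.736,0.034,0,0,2.95,0],[-0.674,-0.736,0.034,0,0,2.95,0],[-0.674,-0.736,0.034,0,0,2.95,0],[-0.674,-0.736,0.034,0,0,2.95,0],[-0.674,-0.736,0.034,0,0,2.95,0],[-0.674,-0.736,0.034,0,0,2.95,0],[-0.674,-0.736,0.034,0,0,2.95,0],[-0.674,-0.736,0.034,0,0,2.95,0],[-0.674,-0.736,0.034,0,0,2.95,0],[-0.674,-0.736,0.034,0,0,2.95,0]],
  ],
)

```text
clock: 2.62
eef_pos: [0.6124, -0.3008, 0.1802]
tool_rot: [-0.0, 0.999, -0.051, -0.0]
force: [0.2, 0.4, 0.3]
opening: 0.0911
finger_force: 0.0
```

```bash
python3 - <<'E'
from h import *
goto((.6125,-.3022,.081),-26.3-70)
s=snap('wrist','w1.png');W=world(s);m=cmask(s,'red',0,0,512,384)&(s['depth']>0)&(abs(W[...,2]-.104)<.006)
v,u=np.nonzero(m);p=plane(s,u,v,.104);print(m.sum(),cv2.minEnclosingCircle((p[:,:2]*1000).astype(np.float32)),p.mean(0),np.median(W[m][:,2]),get_state()['joint_positions'])
E
```

```text
d [0.0003 0.0014 0.0992] tilt [-0. -0. -1.] cur yaw -95.8 opts (q6,wz): [(70, np.float64(0.008)), (-110, np.float64(-3.134))]
1381 ((613.720458984375, -303.32977294921875), 21.11505126953125) [ 0.61460944 -0.30359922  0.104     ] 0.10379196050691744 [-5.44072395e-01  6.05370817e-01  1.23013951e+00  4.92080822e-05
  1.30611572e+00  1.12832737e+00]
```

Emit:
arm_command(
  rows=[
    [[0.001,0.002,0.05,0,0,0,0],[0.001,0.002,0.08,0,0,0,0],[0.001,0.002,0.099,0,0,0,0],[0.001,0.002,0.099,0,0,0,0.3],[0.001,0.002,0.099,0,0,0,1],[0.001,0.002,0.099,0,0,0,1],[0.001,0.002,0.099,0,0,0,1],[0.001,0.002,0.099,0,0,0,1],[0.001,0.002,0.099,0,0,0,1]],
  ],
  grip_force=25,
)

```text
clock: 3.8
eef_pos: [0.6137, -0.3029, 0.0813]
tool_rot: [-0.001, 0.999, -0.052, 0.0]
force: [1.3, 9.8, 6.8]
opening: 0.0413
finger_force: 25.0
```

Emit:
arm_command(
  rows=[
    [[0,0,0,0,0,-0.18,1],[0,0,0,0,0,-0.36,1],[0,0,0,0,0,-0.54,1],[0,0,0,0,0,-0.72,1],[0,0,0,0,0,-0.9,1],[0,0,0,0,0,-1.08,1],[0,0,0,0,0,-1.26,1],[0,0,0,0,0,-1.44,1],[0,0,0,0,0,-1.62,1],[0,0,0,0,0,-1.8,1],[0,0,0,0,0,-1.98,1],[0,0,0,0,0,-2.1,1],[0,0,0,0,0,-2.2,1],[0,0,0,0,0,-2.28,1],[0,0,0,0,0,-2.28,1],[0,0,0,0,0,-2.28,1]],
  ],
)

```text
clock: 5.8
eef_pos: [0.613, -0.3036, 0.0812]
tool_rot: [-0.001, 0.464, 0.886, 0.0]
force: [-5.1, 3.5, 7.2]
opening: 0.0414
finger_force: 25.0
```

```bash
python3 - <<'E'
from h import *
st=get_state();print(st['ft_torque'],st['finger_force'],st['joint_positions'])
E
```

```text
[0.78531072 0.73953743 0.0283536 ] 25.001351237297058 [-5.47251048e-01  7.09836574e-01  1.31796644e+00  2.42340435e-04
  1.11492563e+00 -1.15214564e+00]
```

Emit:
arm_command(
  rows=[
    [[0,0,0,0,0,0,0],[0,0,0,0,0,0,0],[0,0,0,0,0,0,0],[0,0,-0.03,0,0,0,0],[0,0,-0.08,0,0,0,0],[0,0,-0.1,0,0,0,0],[0,0,-0.1,0,0,0,0]],
  ],
)

```text
clock: 6.68
eef_pos: [0.6143, -0.3046, 0.1826]
tool_rot: [0.002, 0.464, 0.886, -0.0]
force: [-0.3, -0.2, -1.7]
opening: 0.0911
finger_force: 0.0
```

```bash
python3 - <<'E'
from h import *
s=snap('wrist');W=world(s);m=cmask(s,'red',0,0,512,384)&(abs(W[...,2]-.104)<.006)
h=cv2.cvtColor(s['image'],cv2.COLOR_RGB2HSV);v,u=np.nonzero(m)
p=plane(s,u,v,.104);(c,r)=cv2.minEnclosingCircle((p[:,:2]).astype(np.float32));print(c,r)
k=(h[...,1]<80)&(h[...,2]>90)&(abs(W[...,2]-.104)<.008)&(np.hypot(W[...,0]-c[0],W[...,1]-c[1])<.018)
d=W[k][:,:2].mean(0)-c;print(k.sum(),d,np.degrees(np.arctan2(d[1],d[0])))
goto((.4575,-.3185,.048),148.3)
t=dict(np.load('top.npz'));W=world(t);h=cv2.cvtColor(t['image'],cv2.COLOR_RGB2HSV);c=np.array((.6123,-.3023))
k=(h[...,1]<100)&(h[...,2]>90)&(abs(W[...,2]-.104)<.01)&(np.hypot(W[...,0]-c[0],W[...,1]-c[1])<.018)
d=W[k][:,:2].mean(0)-c;print(k.sum(),d,np.degrees(np.arctan2(d[1],d[0])))
E
```

```text
(0.6111764907836914, -0.302415668964386) 0.021329734474420547
60 [ 0.00431001 -0.00968872] -66.01816032705378
d [ 0.0772 -0.1365  0.133 ] tilt [-0.001  0.    -1.   ] cur yaw 34.7 opts (q6,wz): [(-3, np.float64(1.162))]
13 [-0.00905364  0.00028105] 178.22193601982852
```

Emit:
arm_command(
  rows=[
    [[0.002,0,0,0,0,0.18,0],[0.002,0,0.05,0,0,0.36,0],[0.002,0,0.09,0,0,0.4,0],[0.002,0,0.101,0,0,0.4,0],[0.002,0,0.101,0,0,0.4,1],[0.002,0,0.101,0,0,0.4,1],[0.002,0,0.101,0,0,0.4,1],[0.002,0,0.101,0,0,0.4,1],[0.002,0,0.101,0,0,0.4,1],[0.002,0,0.101,0,0,0.25,1],[0.002,0,0.101,0,0,0.1,1],[0.002,0,0.101,0,0,-0.05,1],[0.002,0,0.101,0,0,-0.15,1],[0.002,0,0.101,0,0,-0.15,1]],
  ],
  grip_force=35,
)

```text
clock: 8.48
eef_pos: [0.6122, -0.3026, 0.0799]
tool_rot: [-0.0, 0.396, 0.918, -0.0]
force: [0.3, -1.3, -1.4]
opening: 0.0412
finger_force: 35.0
```

```bash
python3 - <<'E'
from h import *
st=get_state();print(st['ft_torque'],st['force'],st['finger_force'],st['tool_rot'])
E
```

```text
[-0.19211914  0.00347465  0.05225624] [ 0.34617211 -1.34045079 -1.38385835] 34.99892055988312 [-4.24464082e-05  3.96481607e-01  9.18042662e-01 -6.11795527e-05]
```

Emit:
arm_command(
  rows=[
    [[0,0,0,0,0,0,0],[0,0,0,0,0,0,0],[0,0,0,0,0,0,0],[0,0,-0.03,0,0,0,0],[0,0,-0.08,0,0,0,0],[0,0,-0.1,0,0,0,0],[0,0,-0.1,0,0,0,0]],
  ],
)

```text
clock: 9.35
eef_pos: [0.6131, -0.3029, 0.1817]
tool_rot: [0.002, 0.396, 0.918, -0.0]
force: [-0.5, -0.7, -0.9]
opening: 0.0912
finger_force: 0.0
```

```bash
python3 - <<'E'
from h import *
s=snap('wrist');W=world(s);m=cmask(s,'red',0,0,512,384)&(abs(W[...,2]-.104)<.006)
h=cv2.cvtColor(s['image'],cv2.COLOR_RGB2HSV);v,u=np.nonzero(m)
p=plane(s,u,v,.104);(c,r)=cv2.minEnclosingCircle((p[:,:2]).astype(np.float32));print(c,r)
k=(h[...,1]<80)&(h[...,2]>90)&(abs(W[...,2]-.104)<.008)&(np.hypot(W[...,0]-c[0],W[...,1]-c[1])<.018)
d=W[k][:,:2].mean(0)-c;print(k.sum(),d,np.degrees(np.arctan2(d[1],d[0])))
goto((.4575,-.3185,.048),148.3)
E
```

```text
(0.611043393611908, -0.30248457193374634) 0.021402733400464058
64 [ 0.00453545 -0.01009359] -65.80374691189722
d [ 0.0947 -0.1238  0.132 ] tilt [-0.001  0.    -1.   ] cur yaw 43.3 opts (q6,wz): [(-3, np.float64(1.312))]
```

The mark didn't move on the second turn, so the cap is at its open stop. Next is the peak knob.

Emit:
arm_command(
  rows=[
    [[0.05,-0.06,0.02,0,0,0.6,0],[0.095,-0.124,0.06,0,0,1.31,0],[0.095,-0.124,0.06,0,0,1.31,0],[0.095,-0.124,0.06,0,0,1.31,0],[0.095,-0.124,0.06,0,0,1.31,0],[0.095,-0.124,0.06,0,0,1.31,0.4],[0.095,-0.124,0.06,0,0,1.31,0.4],[0.095,-0.124,0.06,0,0,1.31,0.4]],
  ],
)

```text
clock: 10.4
eef_pos: [0.4563, -0.3179, 0.1188]
tool_rot: [-0.001, 0.873, 0.487, -0.0]
force: [0.1, -0.5, 0.5]
opening: 0.0636
finger_force: 0.0
```

```bash
python3 - <<'E'
from h import *
s=snap('wrist','w2.png');W=world(s)
k=(s['depth']>0)&(W[...,2]>.062)&(W[...,2]<.075)&(np.hypot(W[...,0]-.457,W[...,1]+.318)<.03)
v,u=np.nonzero(k);print(k.sum(),rect(plane(s,u,v,.068)),np.median(W[k][:,2]))
goto((.4575,-.3185,.048),148.3)
E
```

```text
538 (array([ 455.1, -319.1]), array([33.9, 11.6]), 58.6) 0.06771539350918217
d [0.0001 0.0013 0.071 ] tilt [ 0.    -0.002 -1.   ] cur yaw -31.5 opts (q6,wz): [(-3, np.float64(0.006))]
```

View pics/w2.png

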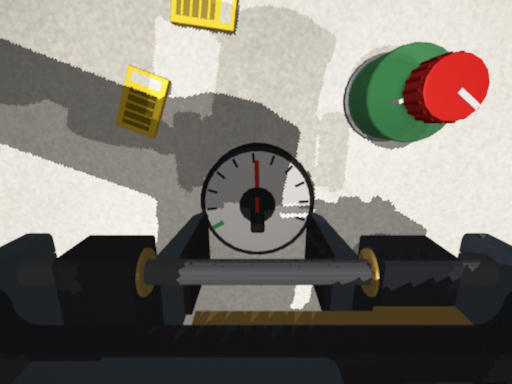

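The wrist view shows the knob bar at (257,203) lined up between the fingers, with its pointer straight up. The green zero mark is about 118° anticlockwise of it, at (216,225).

Emit:
arm_command(
  rows=[
    [[0,0,0.05,0,0,0,0.4],[0,0,0.07,0,0,0,0.4],[0,0,0.07,0,0,0,1],[0,0,0.07,0,0,0,1],[0,0,0.07,0,0,0,1],[0,0,0.07,0,0,0,1],[0,0,0.07,0,0,0,1],[0,0,0.07,0,0,0,1]],
  ],
  grip_force=15,
)

```text
clock: 11.45
eef_pos: [0.4563, -0.3179, 0.0504]
tool_rot: [-0.001, 0.873, 0.487, -0.0]
force: [-4.7, 3.0, 9.3]
opening: 0.0124
finger_force: 15.0
```

Emit:
arm_command(
  rows=[
    [[0,0,0,0,0,-0.18,1],[0,0,0,0,0,-0.36,1],[0,0,0,0,0,-0.54,1],[0,0,0,0,0,-0.72,1],[0,0,0,0,0,-0.9,1],[0,0,0,0,0,-1.08,1],[0,0,0,0,0,-1.26,1],[0,0,0,0,0,-1.44,1],[0,0,0,0,0,-1.62,1],[0,0,0,0,0,-1.8,1],[0,0,0,0,0,-1.95,1],[0,0,0,0,0,-2.05,1],[0,0,0,0,0,-2.12,1],[0,0,0,0,0,-2.18,1],[0,0,0,0,0,-2.18,1]],
  ],
)

```text
clock: 13.32
eef_pos: [0.455, -0.3193, 0.05]
tool_rot: [-0.001, -0.028, 1.0, -0.0]
force: [-15.8, -12.2, 3.3]
opening: 0.0144
finger_force: 15.7
```

Emit:
arm_command(
  rows=[
    [[0,0,0,0,0,0,0.4],[0,0,0,0,0,0,0.4],[0,0,0,0,0,0,0.4],[0,0,-0.03,0,0,0,0.4],[0,0,-0.08,0,0,0,0.4],[0,0,-0.12,0,0,0,0],[0,0,-0.12,0,0,0,0]],
  ],
)

```text
clock: 14.2
eef_pos: [0.4583, -0.3194, 0.1729]
tool_rot: [0.002, -0.028, 1.0, -0.002]
force: [-0.2, -0.5, 0.1]
opening: 0.0715
finger_force: 0.0
```

```bash
python3 - <<'E'
from h import *
s=snap('wrist','w3.png');W=world(s)
k=(s['depth']>0)&(W[...,2]>.062)&(W[...,2]<.075)&(np.hypot(W[...,0]-.457,W[...,1]+.318)<.03)
v,u=np.nonzero(k);r=rect(plane(s,u,v,.068));print(r)
h=cv2.cvtColor(s['image'],cv2.COLOR_RGB2HSV)
g=cv2.inRange(h,(50,90,40),(90,255,255))>0
g&=(np.hypot(W[...,0]-.456,W[...,1]+.3187)<.05)
p=np.median(W[g],0);print(g.sum(),p,np.degrees(np.arctan2(p[1]+.3187,p[0]-.4555)))
goto((.6185,-.03,.12),14.9+90)
E
```

```text
(array([ 454.6, -321. ]), array([34.5, 11.8]), -2.5)
16 [ 0.40844805 -0.31813678  0.0367774 ] 179.31419817635063
d [-0.1766  0.2794  0.0509] tilt [-0.002 -0.002 -1.   ] cur yaw 93.2 opts (q6,wz): [(72, np.float64(2.931)), (-108, np.float64(-0.21))]
```

The pointer is at its zero mark: the bar is at 177.5° and the mark at about 178°. Next, the yellow cassette.

Emit:
arm_command(
  rows=[
    [[-0.03,0.05,0,0,0,-0.1,0],[-0.09,0.14,0.0,0,0,-0.21,0],[-0.14,0.21,0.03,0,0,-0.21,0],[-0.177,0.279,0.05,0,0,-0.21,0],[-0.177,0.279,0.05,0,0,-0.21,0],[-0.177,0.279,0.05,0,0,-0.21,0],[-0.177,0.279,0.05,0,0,-0.21,0]],
  ],
)

```text
clock: 15.12
eef_pos: [0.6178, -0.028, 0.1177]
tool_rot: [-0.001, -0.134, 0.991, 0.0]
force: [-0.4, -0.5, -0.3]
opening: 0.0914
finger_force: 0.0
```

```bash
cat >> h.py <<'E'
def wfit(c,z,x,y,rad=.05,f=None,cam='wrist'):
    s=snap(cam,f);W=plane(s,*np.meshgrid(np.arange(512),np.arange(384)),z)
    m=cmask(s,c,0,0,512,384)&(np.hypot(W[...,0]-x,W[...,1]-y)<rad)
    n,l,st,_=cv2.connectedComponentsWithStats(cv2.morphologyEx(m.astype(np.uint8),cv2.MORPH_CLOSE,np.ones((5,5))))
    if n<2: print(cam,c,'none');return s
    m=l==1+np.argmax(st[1:,4]);v,u=np.nonzero(m)
    print(cam,c,m.sum(),*fit(s,m,z),'px',u.min(),v.min(),u.max(),v.max());return s
E
python3 - <<'E'
from h import *
wfit('yel',.006,.6185,-.03,f='w4.png')
snap('top','t3.png')
wfit('yel',.006,.6185,-.03,cam='top');wfit('red',.006,.515,-.0177,cam='top');wfit('pur',.006,.415,-.0193,cam='top')
goto((.6185,-.03,.0015),14.9+90)
E
```

```text
wrist yel 976 [616.4 -28.3] [44.5 29.7] 14.6 px 244 172 271 212
top yel 86 [609.1 -32.2] [30.1 27. ] -71.9 px 231 169 242 179
top red none
top pur none
d [-0.0009  0.0008  0.1183] tilt [ 0.  0. -1.] cur yaw 105.1 opts (q6,wz): [(72, np.float64(3.14)), (-108, np.float64(-0.002))]
```

View pics/w4.png

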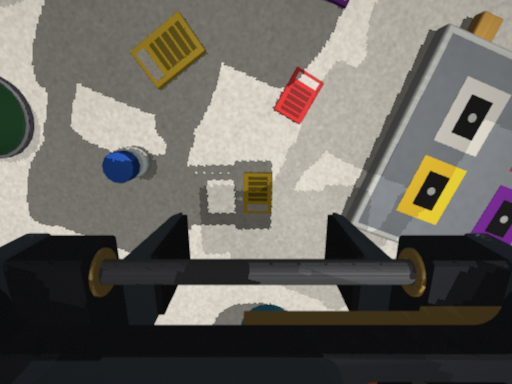

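The wrist view shows the small yellow cassette at (257,192), centred between the fingers.

Emit:
arm_command(
  rows=[
    [[0,-0.001,0.06,0,0,0,0.3],[0,-0.001,0.1,0,0,0,0.3],[0,-0.001,0.112,0,0,0,0.3],[0,-0.001,0.116,0,0,0,0.3],[0,-0.001,0.116,0,0,0,0.3],[0,-0.001,0.116,0,0,0,1],[0,-0.001,0.116,0,0,0,1],[0,-0.001,0.116,0,0,0,1],[0,-0.001,0.116,0,0,0,1],[0,-0.001,0.116,0,0,0,1]],
  ],
  grip_force=25,
)

```text
clock: 16.62
eef_pos: [0.6186, -0.031, 0.0041]
tool_rot: [0.0, -0.132, 0.991, -0.0]
force: [-0.7, 1.2, 4.3]
opening: 0.0293
finger_force: 25.0
```

```bash
python3 - <<'E'
from h import *
goto((.5674,.1358,.07),84.85)
E
```

```text
d [ 0.0057  0.1744 -0.0659] tilt [-0. -0. -1.] cur yaw 105.2 opts (q6,wz): [(109, np.float64(3.504)), (-71, np.float64(0.362))]
```

Emit:
arm_command(
  rows=[
    [[0,0,-0.02,0,0,0,1],[0,0,-0.066,0,0,0,1],[0.003,0.06,-0.066,0,0,0.18,1],[0.006,0.12,-0.066,0,0,0.36,1],[0.006,0.174,-0.066,0,0,0.36,1],[0.006,0.174,-0.066,0,0,0.36,1],[0.006,0.174,-0.066,0,0,0.36,1],[0.006,0.174,-0.066,0,0,0.36,1]],
  ],
)

```text
clock: 17.62
eef_pos: [0.5675, 0.1342, 0.0699]
tool_rot: [0.0, 0.048, 0.999, -0.0]
force: [0.4, -0.6, -0.6]
opening: 0.0289
finger_force: 25.0
```

```bash
python3 - <<'E'
from h import *
s=snap('wrist','w5.png')
W=world(s);print(get_state()['opening'])
B={'yel':(.5674,.1358),'pur':(.575,.2204)}
for c,b in B.items():
    wfit(c,.020,*b,rad=.045)
goto((.5674,.1358,.0245),84.85)
E
```

```text
0.029087175995483102
wrist yel 3736 [572.8 135.3] [75.  46.9] -5.6 px 232 175 288 258
wrist pur 2480 [573.8 220.8] [60.8 46.9] -5.2 px 333 175 394 243
d [0.0002 0.0014 0.0454] tilt [-0. -0. -1.] cur yaw 84.5 opts (q6,wz): [(109, np.float64(3.142)), (-71, np.float64(0.001))]
```

View pics/w5.png

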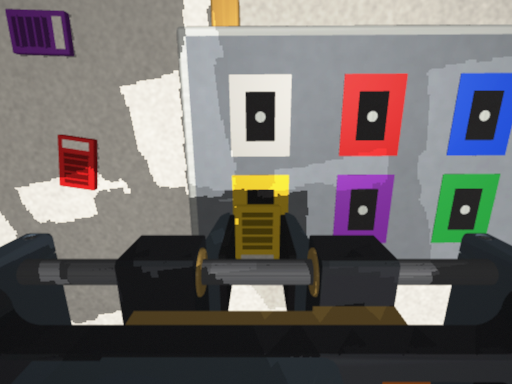

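The wrist view shows the yellow cassette held flat over its bay at (260,225). I'll lower it.

Emit:
arm_command(
  rows=[
    [[0,0.0015,0.03,0,0,0,1],[0,0.0015,0.042,0,0,0,1],[0,0.0015,0.046,0,0,0,1],[0,0.0015,0.046,0,0,0,1]],
  ],
)

```text
clock: 18.27
eef_pos: [0.5674, 0.1366, 0.0242]
tool_rot: [-0.0, 0.047, 0.999, -0.0]
force: [-0.2, -0.4, -0.2]
opening: 0.0298
finger_force: 25.0
```

Emit:
arm_command(
  rows=[
    [[0,0,0,0,0,0,0.55],[0,0,0,0,0,0,0.5],[0,0,0,0,0,0,0.45],[0,0,-0.03,0,0,0,0.45],[0,0,-0.09,0,0,0,0.45],[0,0,-0.11,0,0,0,0.4],[0,0,-0.11,0,0,0,0.4]],
  ],
)

```text
clock: 19.15
eef_pos: [0.5682, 0.1369, 0.1355]
tool_rot: [0.002, 0.047, 0.999, 0.0]
force: [-0.3, -0.1, -0.3]
opening: 0.0546
finger_force: 0.0
```

```bash
python3 - <<'E'
from h import *
s=snap('wrist','w6.png')
W=world(s);h=cv2.cvtColor(s['image'],cv2.COLOR_RGB2HSV)
k=(s['depth']>0)&(np.hypot(W[...,0]-.567,W[...,1]-.136)<.032)
g=k&(W[...,2]>.0235);v,u=np.nonzero(g);print(g.sum(),rect(plane(s,u,v,.026)),np.median(W[g][:,2]),np.percentile(W[g][:,2],[5,95]))
wfit('yel',.02,.567,.136,rad=.045)
wfit('red',.006,.515,-.0177);wfit('pur',.006,.415,-.0193)
goto((.515,-.0177,.12),77.5)
E
```

```text
18588 (array([684.1, 131.9]), array([286.7, 277.3]), 84.5) 0.24993780394574006 [0.02651625 0.26184685]
wrist yel 2241 [565.2 136. ] [60.  46.9] -5.5 px 235 163 279 217
wrist red 1023 [513.1 -14.4] [44.5 31.3] -14.3 px 98 132 127 175
wrist pur 1362 [413.9 -16.2] [46.  30.4] 82.7 px 61 36 111 70
d [ 0.0367 -0.1586  0.0128] tilt [ 0.002 -0.    -1.   ] cur yaw 84.6 opts (q6,wz): [(101, np.float64(3.273)), (-79, np.float64(0.132))]
```

View pics/w6.png

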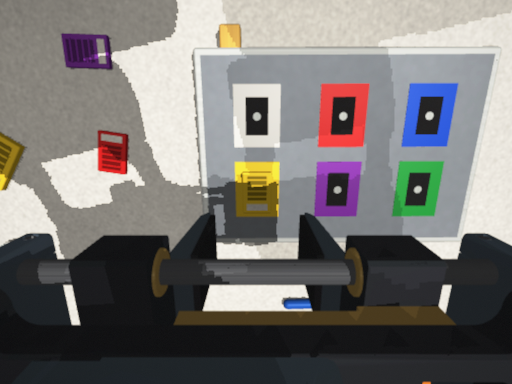

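The yellow cassette is centred on its bay at (257,190). Next, red at (113,153).

Emit:
arm_command(
  rows=[
    [[0.02,-0.06,0.0,0,0,0.13,0.3],[0.03,-0.12,0.01,0,0,0.14,0.3],[0.037,-0.158,0.013,0,0,0.14,0.3],[0.037,-0.158,0.013,0,0,0.14,0.3],[0.037,-0.158,0.013,0,0,0.14,0.3],[0.037,-0.158,0.013,0,0,0.14,0.3]],
  ],
)

```text
clock: 20.1
eef_pos: [0.5157, -0.0161, 0.1207]
tool_rot: [-0.0, 0.117, 0.993, 0.0]
force: [-0.4, 0.4, 0.3]
opening: 0.0634
finger_force: 0.0
```

```bash
python3 - <<'E'
from h import *
wfit('red',.006,.515,-.0177)
goto((.5145,-.0175,.0015),77.)
E
```

```text
wrist red 948 [512.7 -16.1] [43.9 30.1] -12.8 px 243 170 271 209
d [ 0.0008 -0.0016  0.1192] tilt [ 0.  0. -1.] cur yaw 76.6 opts (q6,wz): [(101, np.float64(3.134)), (-79, np.float64(-0.007))]
```

Emit:
arm_command(
  rows=[
    [[0.001,-0.001,0.06,0,0,0,0.3],[0.001,-0.001,0.1,0,0,0,0.3],[0.001,-0.001,0.116,0,0,0,0.3],[0.001,-0.001,0.119,0,0,0,0.3],[0.001,-0.001,0.119,0,0,0,0.3],[0.001,-0.001,0.119,0,0,0,1],[0.001,-0.001,0.119,0,0,0,1],[0.001,-0.001,0.119,0,0,0,1],[0.001,-0.001,0.119,0,0,0,1],[0.001,-0.001,0.119,0,0,0,1]],
  ],
)

```text
clock: 21.4
eef_pos: [0.5144, -0.0177, 0.0021]
tool_rot: [0.0, 0.117, 0.993, -0.0]
force: [-0.8, 0.4, 5.9]
opening: 0.03
finger_force: 25.0
```

```bash
python3 - <<'E'
from h import *
goto((.5003,.2272,.075),84.85)
E
```

```text
d [ 0.0706  0.235  -0.0729] tilt [-0.  0. -1.] cur yaw 76.5 opts (q6,wz): [(120, np.float64(3.004)), (-60, np.float64(-0.137))]
```

Emit:
arm_command(
  rows=[
    [[0,0,-0.02,0,0,0,1],[0,0,-0.073,0,0,0,1],[0.02,0.06,-0.073,0,0,-0.1,1],[0.04,0.12,-0.073,0,0,-0.14,1],[0.055,0.18,-0.073,0,0,-0.14,1],[0.071,0.235,-0.073,0,0,-0.14,1],[0.071,0.235,-0.073,0,0,-0.14,1],[0.071,0.235,-0.073,0,0,-0.14,1],[0.071,0.235,-0.073,0,0,-0.14,1]],
  ],
)

```text
clock: 22.52
eef_pos: [0.4999, 0.2262, 0.0748]
tool_rot: [-0.0, 0.048, 0.999, -0.0]
force: [0.8, -0.4, -0.4]
opening: 0.0294
finger_force: 25.0
```

```bash
python3 - <<'E'
from h import *
print(get_state()['opening'])
wfit('pur',.02,.575,.2204,rad=.045)
goto((.5,.227,.0225),84.85)
E
```

```text
0.029430309791914737
wrist pur 907 [586.4 220.1] [46.9 30.4] 83.2 px 236 284 285 311
d [0.0001 0.0009 0.0524] tilt [ 0. -0. -1.] cur yaw 84.5 opts (q6,wz): [(120, np.float64(3.143)), (-60, np.float64(0.001))]
```

Emit:
arm_command(
  rows=[
    [[0,0.001,0.035,0,0,0,1],[0,0.001,0.05,0,0,0,1],[0,0.001,0.053,0,0,0,1],[0,0.001,0.053,0,0,0,1],[0,0.001,0.053,0,0,0,0.55],[0,0.001,0.053,0,0,0,0.5],[0,0.001,0.053,0,0,0,0.45],[0,0.001,0.02,0,0,0,0.45],[0,0.001,-0.03,0,0,0,0.45],[0,0.001,-0.06,0,0,0,0.4],[0,0.001,-0.06,0,0,0,0.4]],
  ],
)

```text
clock: 23.95
eef_pos: [0.5012, 0.2288, 0.1372]
tool_rot: [0.002, 0.047, 0.999, 0.001]
force: [0.9, 1.1, -0.9]
opening: 0.0545
finger_force: 0.0
```

```bash
python3 - <<'E'
from h import *
s=snap('wrist','w7.png')
wfit('red',.02,.5,.227,rad=.045)
wfit('pur',.006,.415,-.0193)
goto((.415,-.0193,.12),173)
E
```

```text
wrist red 2160 [498.6 227.5] [60.4 46.7] -5.1 px 235 163 278 217
wrist pur 1024 [413.4 -15.3] [47.4 30.1] 82.8 px 0 117 43 146
d [ 0.0607 -0.2543  0.0144] tilt [ 0.001 -0.    -1.   ] cur yaw 84.6 opts (q6,wz): [(4, np.float64(1.592))]
```

View pics/w7.png

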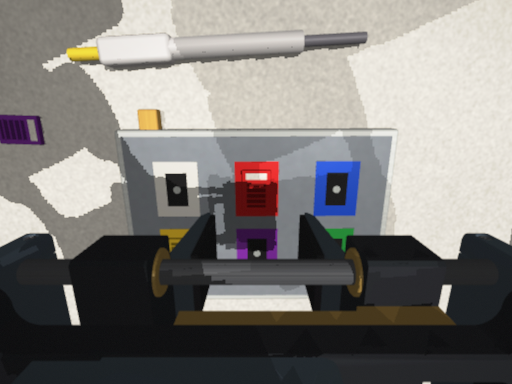

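The red cassette is centred on its bay at (256,190). Next, purple at (20,130).

Emit:
arm_command(
  rows=[
    [[0.01,-0.06,0.0,0,0,0.18,0.3],[0.03,-0.12,0.01,0,0,0.36,0.3],[0.045,-0.18,0.014,0,0,0.54,0.3],[0.061,-0.24,0.014,0,0,0.72,0.3],[0.061,-0.254,0.014,0,0,0.9,0.3],[0.061,-0.254,0.014,0,0,1.08,0.3],[0.061,-0.254,0.014,0,0,1.26,0.3],[0.061,-0.254,0.014,0,0,1.44,0.3],[0.061,-0.254,0.014,0,0,1.59,0.3],[0.061,-0.254,0.014,0,0,1.59,0.3],[0.061,-0.254,0.014,0,0,1.59,0.3]],
  ],
)

```text
clock: 25.48
eef_pos: [0.4149, -0.0187, 0.1205]
tool_rot: [-0.0, 0.745, 0.667, -0.0]
force: [0.3, -0.1, 0.2]
opening: 0.0641
finger_force: 0.0
```

```bash
python3 - <<'E'
from h import *
wfit('pur',.006,.415,-.0193)
goto((.415,-.0193,.0015),173.)
E
```

```text
wrist pur 961 [413.7 -17.4] [44.1 30.1] 82.8 px 242 171 270 210
d [-0.0006  0.0002  0.1191] tilt [ 0.    -0.001 -1.   ] cur yaw -6.4 opts (q6,wz): [(4, np.float64(0.005))]
```

Emit:
arm_command(
  rows=[
    [[0,0,0.06,0,0,0,0.3],[0,0,0.1,0,0,0,0.3],[0,0,0.116,0,0,0,0.3],[0,0,0.119,0,0,0,0.3],[0,0,0.119,0,0,0,0.3],[0,0,0.119,0,0,0,1],[0,0,0.119,0,0,0,1],[0,0,0.119,0,0,0,1],[0,0,0.119,0,0,0,1],[0,0,0.119,0,0,0,1]],
  ],
)

```text
clock: 26.78
eef_pos: [0.4153, -0.0188, 0.0021]
tool_rot: [0.0, 0.746, 0.666, 0.0]
force: [-0.1, 0.6, 6.7]
opening: 0.0298
finger_force: 25.0
```

```bash
python3 - <<'E'
from h import *
goto((.5748,.2206,.075),84.85)
E
```

```text
d [ 0.256   0.1312 -0.0729] tilt [-0.  0. -1.] cur yaw -6.5 opts (q6,wz): [(116, np.float64(1.544)), (-64, np.float64(-1.597))]
```

Emit:
arm_command(
  rows=[
    [[0,0,-0.02,0,0,0,1],[0,0,-0.073,0,0,0,1],[0.05,0.03,-0.073,0,0,-0.18,1],[0.1,0.05,-0.073,0,0,-0.36,1],[0.15,0.08,-0.073,0,0,-0.54,1],[0.2,0.1,-0.073,0,0,-0.72,1],[0.25,0.13,-0.073,0,0,-0.9,1],[0.256,0.131,-0.073,0,0,-1.08,1],[0.256,0.131,-0.073,0,0,-1.26,1],[0.256,0.131,-0.073,0,0,-1.44,1],[0.256,0.131,-0.073,0,0,-1.6,1],[0.256,0.131,-0.073,0,0,-1.6,1],[0.256,0.131,-0.073,0,0,-1.6,1]],
  ],
)

```text
clock: 28.4
eef_pos: [0.5744, 0.2206, 0.0748]
tool_rot: [-0.0, 0.044, 0.999, -0.0]
force: [0.2, -0.2, 0.6]
opening: 0.0296
finger_force: 25.0
```

```bash
python3 - <<'E'
from h import *
goto((.5748,.2206,.0225),84.85)
E
```

```text
d [-0.0004  0.      0.0523] tilt [ 0. -0. -1.] cur yaw 84.9 opts (q6,wz): [(116, np.float64(3.14)), (-64, np.float64(-0.001))]
```

Emit:
arm_command(
  rows=[
    [[0,0,0.035,0,0,0,1],[0,0,0.05,0,0,0,1],[0,0,0.053,0,0,0,1],[0,0,0.053,0,0,0,1],[0,0,0.053,0,0,0,0.55],[0,0,0.053,0,0,0,0.5],[0,0,0.053,0,0,0,0.45],[0,0,0.02,0,0,0,0.45],[0,0,-0.03,0,0,0,0.45],[-0.02,0,-0.11,0,0,0,0.4],[-0.02,0,-0.15,0,0,0,0.4],[-0.02,0,-0.15,0,0,0,0.4]],
  ],
)

```text
clock: 29.9
eef_pos: [0.597, 0.2195, 0.23]
tool_rot: [0.004, 0.043, 0.999, 0.001]
force: [-0.2, 0.2, -0.8]
opening: 0.055
finger_force: 0.0
```

```bash
python3 - <<'E'
from h import *
s=snap('wrist','w8.png');a=snap('top')
im=np.vstack([s['image'],cv2.resize(a['image'][130:270,60:400],(512,211))])[:,:,::-1]
cv2.imwrite('pics/w9.png',im)
goto((.6125,-.303,.18),-26.3+66)
E
```

```text
d [-0.0624 -0.5186  0.0451] tilt [-0.001  0.    -1.   ] cur yaw 85.1 opts (q6,wz): [(114, np.float64(3.935)), (-66, np.float64(0.793))]
```

View pics/w9.png

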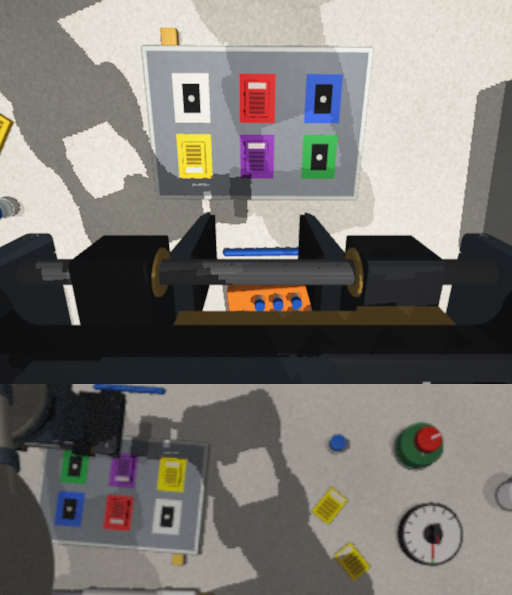

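Everything on the manifold is in place: yellow (194,156), red (257,98) and purple (257,156) are centred. The pointer sits on the green mark at (433,560). I'll now screw the cap shut.

Emit:
arm_command(
  rows=[
    [[0,-0.06,0,0,0,0.1,0],[-0.01,-0.12,0,0,0,0.2,0],[-0.02,-0.18,0,0,0,0.3,0],[-0.03,-0.24,0,0,0,0.4,0],[-0.04,-0.3,0,0,0,0.5,0],[-0.04,-0.36,0.01,0,0,0.6,0],[-0.05,-0.42,0.03,0,0,0.7,0],[-0.06,-0.48,0.045,0,0,0.79,0],[-0.062,-0.519,0.045,0,0,0.79,0],[-0.062,-0.519,0.045,0,0,0.79,0],[-0.062,-0.519,0.045,0,0,0.79,0],[-0.062,-0.519,0.045,0,0,0.79,0]],
  ],
)

```text
clock: 31.5
eef_pos: [0.6122, -0.302, 0.1795]
tool_rot: [-0.001, 0.423, 0.906, 0.0]
force: [0.0, 0.5, -0.2]
opening: 0.0914
finger_force: 0.0
```

```bash
python3 - <<'E'
from h import *
goto((.6125,-.303,.081),-26.3+66)
E
```

```text
d [-0.0011 -0.0004  0.0985] tilt [ 0.001 -0.    -1.   ] cur yaw 40.0 opts (q6,wz): [(114, np.float64(3.146)), (-66, np.float64(0.005))]
```

Emit:
arm_command(
  rows=[
    [[-0.001,0,0.05,0,0,0,0],[-0.001,0,0.08,0,0,0,0],[-0.001,0,0.098,0,0,0,0],[-0.001,0,0.098,0,0,0,0.3],[-0.001,0,0.098,0,0,0,1],[-0.001,0,0.098,0,0,0,1],[-0.001,0,0.098,0,0,0,1],[-0.001,0,0.098,0,0,0,1]],
  ],
  grip_force=30,
)

```text
clock: 32.5
eef_pos: [0.613, -0.3043, 0.0823]
tool_rot: [0.0, 0.424, 0.906, -0.0]
force: [0.1, -1.0, -0.1]
opening: 0.0439
finger_force: 0.0
```

Emit:
arm_command(
  rows=[
    [[0,0,0,0,0,0.18,1],[0,0,0,0,0,0.36,1],[0,0,0,0,0,0.54,1],[0,0,0,0,0,0.72,1],[0,0,0,0,0,0.9,1],[0,0,0,0,0,1.08,1],[0,0,0,0,0,1.26,1],[0,0,0,0,0,1.44,1],[0,0,0,0,0,1.62,1],[0,0,0,0,0,1.8,1],[0,0,0,0,0,1.98,1],[0,0,0,0,0,2.1,1],[0,0,0,0,0,2.2,1],[0,0,0,0,0,2.3,1],[0,0,0,0,0,2.35,1],[0,0,0,0,0,2.35,1]],
  ],
)

```text
clock: 34.5
eef_pos: [0.6118, -0.3027, 0.0819]
tool_rot: [-0.001, 0.999, -0.042, -0.001]
force: [-5.7, 9.7, 5.7]
opening: 0.0415
finger_force: 30.0
```

Emit:
arm_command(
  rows=[
    [[0,0,0,0,0,0,0],[0,0,0,0,0,0,0],[0,0,0,0,0,0,0],[0,0,-0.03,0,0,0,0],[0,0,-0.08,0,0,0,0],[0,0,-0.1,0,0,0,0],[0,0,-0.1,0,0,0,0]],
  ],
)

```text
clock: 35.38
eef_pos: [0.6137, -0.3048, 0.1836]
tool_rot: [0.001, 0.999, -0.042, 0.001]
force: [-0.1, -0.4, -1.1]
opening: 0.0912
finger_force: 0.0
```

```bash
cat > mark.py <<'E'
from h import *
s=snap('wrist');W=world(s);m=cmask(s,'red',0,0,512,384)&(abs(W[...,2]-.104)<.006)
h=cv2.cvtColor(s['image'],cv2.COLOR_RGB2HSV);v,u=np.nonzero(m)
p=plane(s,u,v,.104);(c,r)=cv2.minEnclosingCircle((p[:,:2]).astype(np.float32));print(c,r)
k=(h[...,1]<80)&(h[...,2]>90)&(abs(W[...,2]-.104)<.008)&(np.hypot(W[...,0]-c[0],W[...,1]-c[1])<.018)
d=W[k][:,:2].mean(0)-c;print(k.sum(),d,np.degrees(np.arctan2(d[1],d[0])))
E
python3 mark.py
```

```text
(0.6136088967323303, -0.3030235171318054) 0.021511618047952652
9 [-0.01632265  0.0031361 ] 169.1241876204851
```

The mark is at about 169°, with roughly 168° expected when shut. The fingers weren't quite closed when the turn began, so I'll regrip and press on to the stop.

Emit:
arm_command(
  rows=[
    [[0,-0.001,0,0,0,-0.18,0],[0,-0.001,0.05,0,0,-0.36,0],[0,-0.001,0.09,0,0,-0.4,0],[0,-0.001,0.101,0,0,-0.4,0],[0,-0.001,0.101,0,0,-0.4,1],[0,-0.001,0.101,0,0,-0.4,1],[0,-0.001,0.101,0,0,-0.4,1],[0,-0.001,0.101,0,0,-0.4,1],[0,-0.001,0.101,0,0,-0.4,1],[0,-0.001,0.101,0,0,-0.4,1],[0,-0.001,0.101,0,0,-0.25,1],[0,-0.001,0.101,0,0,-0.1,1],[0,-0.001,0.101,0,0,0.05,1],[0,-0.001,0.101,0,0,0.1,1],[0,-0.001,0.101,0,0,0.1,1]],
  ],
)

```text
clock: 37.3
eef_pos: [0.6127, -0.3027, 0.081]
tool_rot: [-0.0, 0.996, -0.091, -0.0]
force: [-2.2, 3.7, 4.3]
opening: 0.0412
finger_force: 30.0
```

Emit:
arm_command(
  rows=[
    [[0,0,0,0,0,0,0],[0,0,0,0,0,0,0],[0,0,0,0,0,0,0],[0,0,-0.03,0,0,0,0],[0,0,-0.08,0,0,0,0],[0,0,-0.14,0,0,0,0],[0,0,-0.2,0,0,0,0],[0,0,-0.2,0,0,0,0]],
  ],
)

```text
clock: 38.3
eef_pos: [0.6149, -0.3043, 0.2865]
tool_rot: [0.002, 0.996, -0.091, 0.004]
force: [0.3, 0.0, -0.1]
opening: 0.0915
finger_force: 0.0
```

```bash
python3 mark.py; python3 - <<'E'
from h import *
s=snap('wrist');a=snap('top')
cv2.imwrite('pics/w10.png',np.vstack([s['image'],cv2.resize(a['image'][130:270,60:400],(512,211))])[:,:,::-1])
E
```

```text
(0.6134491562843323, -0.3035631477832794) 0.021343283355236053
34 [-0.01105522  0.00283153] 165.63385957529056
```

View pics/w10.png

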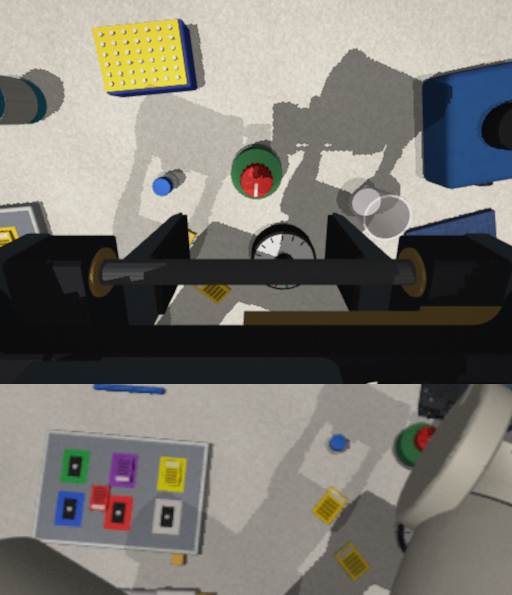

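The mark is at 165.6°, so the vent is shut. But the lower panel shows the red cassette has been knocked off its bay, to about (100,497). I'll reopen the vent before re-laying it, then shut it again, so nothing is placed under suction.

```bash
python3 - <<'E'
from h import *
goto((.6128,-.303,.081),-26.3-70)
E
```

```text
d [0.0004 0.     0.199 ] tilt [-0.001 -0.    -1.   ] cur yaw -100.5 opts (q6,wz): [(70, np.float64(-0.073)), (-110, np.float64(-3.215))]
```

Emit:
arm_command(
  rows=[
    [[0,0,0.06,0,0,-0.07,0],[0,0,0.12,0,0,-0.07,0],[0,0,0.17,0,0,-0.07,0],[0,0,0.199,0,0,-0.07,0],[0,0,0.199,0,0,-0.07,0],[0,0,0.199,0,0,-0.07,1],[0,0,0.199,0,0,-0.07,1],[0,0,0.199,0,0,-0.07,1],[0,0,0.199,0,0,-0.07,1],[0,0,0.199,0,0,-0.07,1],[0,0,0.199,0,0,-0.07,1],[0,0,0.199,0,0,-0.07,1]],
  ],
)

```text
clock: 39.95
eef_pos: [0.613, -0.3028, 0.0821]
tool_rot: [-0.0, 0.998, -0.057, 0.0]
force: [0.7, 5.7, 5.8]
opening: 0.0416
finger_force: 30.0
```

Emit:
arm_command(
  rows=[
    [[0,0,0,0,0,-0.18,1],[0,0,0,0,0,-0.36,1],[0,0,0,0,0,-0.54,1],[0,0,0,0,0,-0.72,1],[0,0,0,0,0,-0.9,1],[0,0,0,0,0,-1.08,1],[0,0,0,0,0,-1.26,1],[0,0,0,0,0,-1.44,1],[0,0,0,0,0,-1.62,1],[0,0,0,0,0,-1.8,1],[0,0,0,0,0,-1.98,1],[0,0,0,0,0,-2.1,1],[0,0,0,0,0,-2.2,1],[0,0,0,0,0,-2.3,1],[0,0,0,0,0,-2.35,1],[0,0,0,0,0,-2.35,1]],
  ],
)

```text
clock: 41.95
eef_pos: [0.613, -0.3036, 0.082]
tool_rot: [0.0, 0.437, 0.899, -0.0]
force: [0.6, -0.9, 3.3]
opening: 0.0412
finger_force: 30.0
```

Emit:
arm_command(
  rows=[
    [[0,0,0,0,0,0,0],[0,0,0,0,0,0,0],[0,0,0,0,0,0,0],[0,0,-0.03,0,0,0,0],[0,0,-0.08,0,0,0,0],[0,0,-0.12,0,0,0,0],[0,0,-0.12,0,0,0,0]],
  ],
)

```text
clock: 42.82
eef_pos: [0.6144, -0.3041, 0.2056]
tool_rot: [0.003, 0.437, 0.899, -0.0]
force: [0.5, 0.2, -1.2]
opening: 0.0911
finger_force: 0.0
```

```bash
python3 mark.py; python3 - <<'E'
from h import *
goto((.515,.2,.2),84.85)
E
```

```text
(0.6111732125282288, -0.30263209342956543) 0.021329157054424286
53 [ 0.00430728 -0.00968068] -66.01399444692265
d [0.4568 0.2336 0.0023] tilt [-0.002  0.001 -1.   ] cur yaw 38.2 opts (q6,wz): [(116, np.float64(2.32)), (-64, np.float64(-0.822))]
```

Open again, with the mark at -66°. Moving over the manifold.

Emit:
arm_command(
  rows=[
    [[0.05,0.025,0,0,0,-0.1,0.3],[0.1,0.05,0,0,0,-0.2,0.3],[0.15,0.08,0,0,0,-0.3,0.3],[0.2,0.1,0,0,0,-0.4,0.3],[0.25,0.13,0,0,0,-0.5,0.3],[0.3,0.15,0,0,0,-0.6,0.3],[0.35,0.18,0,0,0,-0.7,0.3],[0.4,0.2,0,0,0,-0.82,0.3],[0.457,0.234,0,0,0,-0.82,0.3],[0.457,0.234,0,0,0,-0.82,0.3],[0.457,0.234,0,0,0,-0.82,0.3],[0.457,0.234,0,0,0,-0.82,0.3]],
  ],
)

```text
clock: 44.38
eef_pos: [0.5146, 0.1995, 0.2014]
tool_rot: [-0.0, 0.043, 0.999, -0.0]
force: [0.3, 0.8, 0.4]
opening: 0.064
finger_force: 0.0
```

```bash
python3 - <<'E'
from h import *
s=snap('wrist','w11.png');W=world(s)
im=s['image'][0:240,100:420][:,:,::-1];cv2.imwrite('pics/w11c.png',cv2.resize(im,(800,600),interpolation=cv2.INTER_CUBIC))
k=(s['depth']>0)&(W[...,2]>.0235)&(W[...,2]<.04)&(np.hypot(W[...,0]-.52,W[...,1]-.25)<.07)
n,l,st,_=cv2.connectedComponentsWithStats(k.astype(np.uint8))
for i in range(1,n):
    if st[i,4]>100:
        v,u=np.nonzero(l==i);print(st[i],rect(plane(s,u,v,.026)),np.percentile(W[l==i][:,2],[5,50,95]))
print(get_state()['eef_pos'])
E
```

```text
[293 167  25  34 798] (array([524.3, 258.9]), array([43.3, 30.2]), -5.0) [0.02462548 0.026015   0.0272555 ]
[265 206  23  26 505] (array([568.4, 219.3]), array([35.2, 29.7]), -5.0) [0.02442972 0.02594038 0.02717997]
[0.51476207 0.19948463 0.2016074 ]
```

View pics/w11c.png

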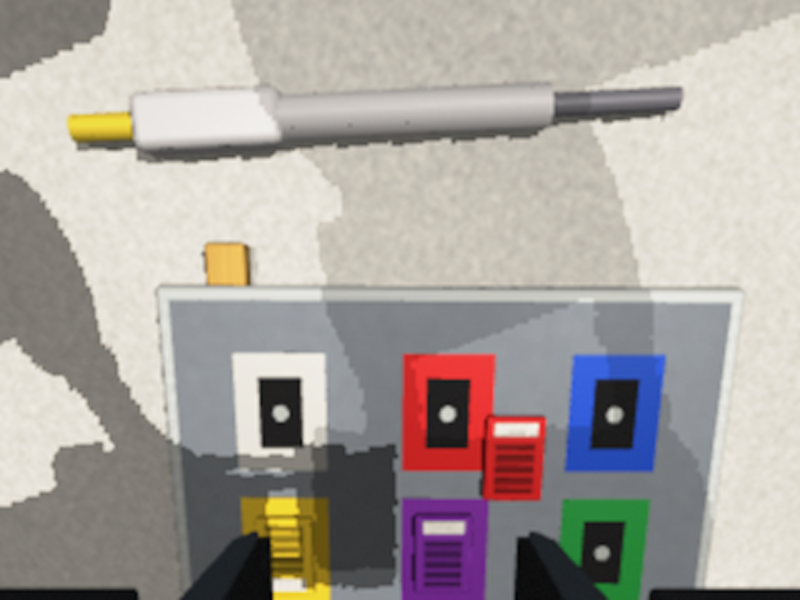

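The crop shows the red cassette flat on the manifold top at (514,458), off its bay at (447,412). Yellow and purple are still in place.

Emit:
arm_command(
  rows=[
    [[-0.006,0.06,0.05,0,0,0,0.45],[-0.006,0.06,0.1,0,0,0,0.45],[-0.006,0.06,0.15,0,0,0,0.45],[-0.006,0.06,0.172,0,0,0,0.45],[-0.006,0.06,0.179,0,0,0,0.45],[-0.006,0.06,0.179,0,0,0,0.45],[-0.006,0.06,0.179,0,0,0,1],[-0.006,0.06,0.179,0,0,0,1],[-0.006,0.06,0.179,0,0,0,1],[-0.006,0.06,0.179,0,0,0,1],[-0.006,0.06,0.179,0,0,0,1]],
  ],
  grip_force=25,
)

```text
clock: 45.8
eef_pos: [0.5262, 0.2602, 0.0237]
tool_rot: [0.001, 0.042, 0.999, 0.0]
force: [-0.9, -0.9, 7.9]
opening: 0.0293
finger_force: 25.0
```

```bash
python3 - <<'E'
from h import *
goto((.5,.227,.0225),84.85)
E
```

```text
d [ 0.0233 -0.0353  0.0012] tilt [-0.001  0.    -1.   ] cur yaw 85.1 opts (q6,wz): [(120, np.float64(3.154)), (-60, np.float64(0.013))]
```

Emit:
arm_command(
  rows=[
    [[0,0,-0.02,0,0,0,1],[0,0,-0.04,0,0,0,1],[0.023,-0.035,-0.04,0,0,0,1],[0.023,-0.035,-0.04,0,0,0,1],[0.023,-0.035,-0.02,0,0,0,1],[0.023,-0.035,0,0,0,0,1],[0.023,-0.035,0.001,0,0,0,1],[0.023,-0.035,0.001,0,0,0,1]],
  ],
)

```text
clock: 46.8
eef_pos: [0.5, 0.2274, 0.0219]
tool_rot: [0.0, 0.042, 0.999, 0.0]
force: [-0.6, 0.1, -0.8]
opening: 0.0293
finger_force: 25.0
```

Emit:
arm_command(
  rows=[
    [[0,0,0,0,0,0,0.55],[0,0,0,0,0,0,0.5],[0,0,0,0,0,0,0.45],[0,0,-0.03,0,0,0,0.45],[0,0,-0.09,0,0,0,0.45],[0,0,-0.15,0,0,0,0.4],[-0.03,0,-0.19,0,0,0,0.4],[-0.03,0,-0.19,0,0,0,0.4],[-0.03,0,-0.19,0,0,0,0.4]],
  ],
)

```text
clock: 47.92
eef_pos: [0.5289, 0.2243, 0.2111]
tool_rot: [-0.001, 0.042, 0.999, -0.0]
force: [-0.5, 0.9, -0.9]
opening: 0.0548
finger_force: 0.0
```

```bash
cat > chk.py <<'E'
from h import *
import sys
s=snap(sys.argv[1]);W=world(s)
k=(s['depth']>0)&(W[...,2]>.0235)&(W[...,2]<.04)&(abs(W[...,0]-.54)<.09)&(abs(W[...,1]-.2)<.13)
n,l,st,_=cv2.connectedComponentsWithStats(k.astype(np.uint8))
for i in range(1,n):
    if st[i,4]>40:
        v,u=np.nonzero(l==i);print(st[i],rect(plane(s,u,v,.026)),np.percentile(W[l==i][:,2],[5,50,95]))
E
python3 chk.py wrist; python3 - <<'E'
from h import *
goto((.6125,-.303,.18),-26.3+66)
E
```

```text
[246 138  23  35 799] (array([498.1, 226. ]), array([43.3, 28.6]), -4.9) [0.02470263 0.02605981 0.02723363]
[246 195  23  32 681] (array([572.6, 219.4]), array([44.2, 29.3]), -5.5) [0.02470381 0.02600363 0.02731161]
[183 196  23  32 549] (array([567.1, 134.7]), array([44.7, 29.5]), -7.8) [0.02469231 0.02601755 0.0271603 ]
d [-0.1285 -0.5183  0.0308] tilt [ 0.002 -0.001 -1.   ] cur yaw 85.1 opts (q6,wz): [(114, np.float64(3.935)), (-66, np.float64(0.794))]
```

Emit:
arm_command(
  rows=[
    [[-0.01,-0.06,0,0,0,0.1,0],[-0.03,-0.12,0,0,0,0.2,0],[-0.045,-0.18,0,0,0,0.3,0],[-0.06,-0.24,0,0,0,0.4,0],[-0.075,-0.3,0,0,0,0.5,0],[-0.09,-0.36,0.01,0,0,0.6,0],[-0.105,-0.42,0.02,0,0,0.7,0],[-0.12,-0.48,0.031,0,0,0.79,0],[-0.128,-0.518,0.031,0,0,0.79,0],[-0.128,-0.518,0.031,0,0,0.79,0],[-0.128,-0.518,0.031,0,0,0.79,0],[-0.128,-0.518,0.031,0,0,0.79,0],[-0.128,-0.518,0.08,0,0,0.79,0],[-0.128,-0.518,0.11,0,0,0.79,0],[-0.128,-0.518,0.13,0,0,0.79,0],[-0.128,-0.518,0.13,0,0,0.79,0]],
  ],
)

```text
clock: 49.98
eef_pos: [0.6126, -0.3009, 0.0807]
tool_rot: [-0.001, 0.423, 0.906, 0.0]
force: [0.9, 1.0, -0.1]
opening: 0.0912
finger_force: 0.0
```

Emit:
arm_command(
  rows=[
    [[0,0,0,0,0,0,1],[0,0,0,0,0,0,1],[0,0,0,0,0,0,1],[0,0,0,0,0,0,1],[0,0,0,0,0,0,1],[0,0,0,0,0,0,1],[0,0,0,0,0,0,1]],
  ],
  grip_force=30,
)

```text
clock: 50.85
eef_pos: [0.6127, -0.303, 0.082]
tool_rot: [-0.0, 0.424, 0.906, -0.0]
force: [-4.0, -3.5, 4.0]
opening: 0.0415
finger_force: 30.0
```

Emit:
arm_command(
  rows=[
    [[0,0,0,0,0,0.18,1],[0,0,0,0,0,0.36,1],[0,0,0,0,0,0.54,1],[0,0,0,0,0,0.72,1],[0,0,0,0,0,0.9,1],[0,0,0,0,0,1.08,1],[0,0,0,0,0,1.26,1],[0,0,0,0,0,1.44,1],[0,0,0,0,0,1.62,1],[0,0,0,0,0,1.8,1],[0,0,0,0,0,1.98,1],[0,0,0,0,0,2.1,1],[0,0,0,0,0,2.2,1],[0,0,0,0,0,2.3,1],[0,0,0,0,0,2.4,1],[0,0,0,0,0,2.4,1],[0,0,0,0,0,2.4,1]],
  ],
)

```text
clock: 52.98
eef_pos: [0.6136, -0.3028, 0.0821]
tool_rot: [0.0, 0.998, -0.066, 0.0]
force: [1.0, -2.6, 1.6]
opening: 0.0412
finger_force: 30.0
```

Emit:
arm_command(
  rows=[
    [[0,0,0,0,0,0,0],[0,0,0,0,0,0,0],[0,0,0,0,0,0,0],[0,0,-0.03,0,0,0,0],[0,0,-0.08,0,0,0,0],[0,0,-0.14,0,0,0,0],[0,0,-0.2,0,0,0,0],[0,0,-0.2,0,0,0,0]],
  ],
)

```text
clock: 53.98
eef_pos: [0.6152, -0.3034, 0.2874]
tool_rot: [0.002, 0.998, -0.066, 0.004]
force: [-0.7, -0.3, -1.0]
opening: 0.0912
finger_force: 0.0
```

```bash
python3 mark.py; python3 chk.py top; python3 - <<'E'
from h import *
a=snap('top')
cv2.imwrite('pics/w12.png',cv2.resize(a['image'][110:270,60:400],(800,376))[:,:,::-1])
E
```

```text
(0.6130285263061523, -0.3030424118041992) 0.021425994113087654
34 [-0.01048071  0.00197325] 169.33749307247518
[135 176  15  20 193] (array([577.4, 217.7]), array([48.9, 35.2]), -6.3) [0.02407716 0.0267093  0.02945269]
[165 178  15  20 199] (array([571.7, 138.9]), array([51.4, 36.9]), 0.9) [0.0239845  0.02672278 0.02972181]
[130 206  15  21 202] (array([497.5, 228.5]), array([52.2, 34.4]), -2.0) [0.02397996 0.02637451 0.02897399]
```

View pics/w12.png

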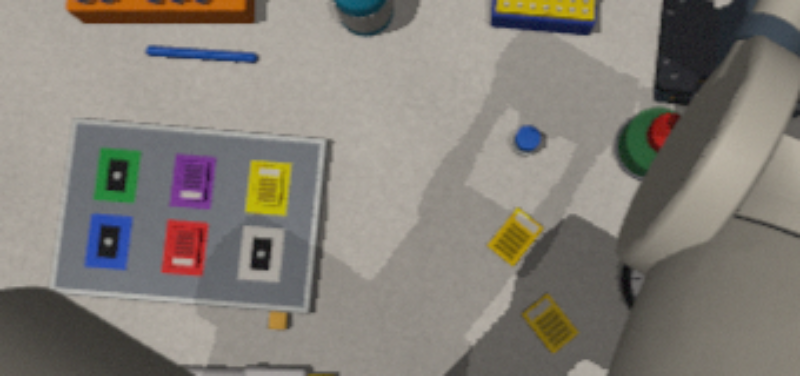

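The cassettes are in place at red (185,248), purple (193,181) and yellow (268,187). The cap turned 2.4 rad under full grip, so it is at its shut stop. Handing in.

```bash
python3 -c "
from cell import job;print(job.finish_job())"
```

```text
the job is handed in; nothing more can be done
None
```

The job is handed in, though the judge returned no verdict: by my last camera checks, the yellow, red and purple cassettes lie centred on their bays (no blue or green was on the bench), the vent cap is shut and the peak pointer is at zero; red was knocked off its bay late on, so I reopened the vent, re-laid it and shut the cap again.

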